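# Switch on and zero the portion scale

### The arm

A 6-joint arm with a two-finger parallel gripper is mounted at the origin on the work surface. World frame = base frame: x ahead of the robot, y to its left, z up, the work surface at z = 0. Lengths are in m, angles in rad, forces in N, time in s.
With the tool pointing down it reaches from about 0.275 to 0.85 m from the base axis. Payload 5.2 kg.
Tool frame: the origin (TCP) lies at the very end of the fingers, on their centre line; the grasp point (between the pads) lies 19 mm behind it (arm.tcp_to_grasp is the distance from the TCP to the grasp point, in m); z points along the fingers, y is the direction in which the jaws open and shut (so a half turn about z gives the same grasp; the last joint's range is limited). The gripper opens to 85 mm and grips with 20 to 120 N. Pads are 22 mm wide; open, the fingers measure 114 mm over their backs; the gripper's body (76 mm by 85 mm) begins 54 mm behind the grasp point. The pads swing forward as they close: fully open they stand 13 mm farther back than shut.
Start: joints at [0.974, 0.259, 1.535, -0, 1.348, -0.203], TCP at [0.211, 0.508, 0.194] pointing down, gripper open.
Joint ranges: [-3.14, 3.14], [-0.91, 2.08], [0.19, 2.58], [-1.22, 4.36], [0.22, 2.71], [-3.12, 3.12]. Speed limits (rad/s): [2.57, 2.57, 3.14, 3.14, 3.14, 3.14].

### API

Orientations are given as [roll, pitch, yaw] about the fixed x, y, z axes, in that order (R = Rz(yaw) Ry(pitch) Rx(roll)).
In Python, from workcell import monitor, camera, arm gives the robot as it stands. The module is installed in compiled form; this text tells all that it offers.
- The arm moves only by the tool move_arm, never from a script. Its argument "deltas" is one flat list of numbers, 7 for each row, row after row: the shift along the tool's x, y, z as a fraction of full scale, then the turn, a rotation vector about the tool's x, y, z as a fraction of full scale, then the gripper's target within -1 to 1 (fully open at 1, half-way at 0, shut at -1). A call has 1 to 8 rows; each row is the pose to reach, as a shift and turn from the pose commanded when the call began, along the tool's axes at that moment, turning the shorter way round; what a row does not reach only later rows make up. Full scale, the value 1, is 0.15 m for a shift and 2 pi rad for a turn. A row lasts 1/12 s, in which the tool goes at most 41.7 mm and 7.16 degrees, less where a joint would pass 70% of its speed; a pose out of reach is approached as far as the arm can. A call with a number of a shift or a turn outside -1 to 1 is refused whole. A call with a gripper value outside its range is refused whole. The fingers move at their own pace and stop on an object; "squeeze" is the grip in N (left out, the last holds). Time passes only in rows, so rows that repeat a pose let the fingers close. It gives the time, the measured TCP pose, the force and the opening at its end, in the units of the state.
- monitor.state(): the state, without advancing time (a new reading comes with each control period).
- camera(name): name is "side" or "top"; returns a dict with "frame" (480x640x3 uint8, red, green, blue), "vfov" (degrees; the focal length in pixels is half the picture's height over the tangent of half this angle, whatever the lens; pixels are square), "cx", "cy" (the principal point, pixels), "k1" (the pictures are not rectified: a ray, as slopes to the right and down, at radius r is drawn at 1 + k1 r^2 times it, then the intrinsics apply), "eye" and "orientation" of the camera in the world. Camera axes: x right, y up, looking along -z (the intrinsics and any distortion apply to the point x, -y, -z); pixel columns grow to the right and rows downward; lengths in m; the calibration is good to about 2 mm. A picture is of the moment at which its call begins. There is no depth.
- arm.close_job(): hands the job in, once; it reports no verdict.
The state is a dict: "time_s": time; "joint_pos": joint angles; "dq": joint speeds; "tau": joint torques, N m; "eef_pos": TCP position; "orientation": TCP orientation; "contact_force": force on the tool from outside, world axes, zero at the start; "moment": the same for the moment, N m; "finger_gap": finger opening in m.
Only numpy, scipy, OpenCV 4.12 (cv2) and the standard library are available. Lean on these libraries where they do the work, as an engineer would, in place of code of your own. Each camera call takes 0.05 s, during which the arm holds its last target. There are 200 camera calls.

### The job

Get the portion scale ready with its empty pan in place: with the fingertips, press the green key well down, hold it for about half a second and let it up, then do the same with the blue key. Press gently, never press the red or yellow key, and leave the pan, the bottle, the shaker and the patty ring where they stand. Finish with all keys up and the hand clear.

Things in the scene. Friction and masses are not known exactly. Their poses are not given: they have to be found in the camera images.
- scale: fixed portion scale: white key console 110 (x) by 250 (y) by 55 mm high, behind it (+x) a metal platform 290 by 310 mm, top 60 mm above the bench. Origin: on the bench under the console's centre; x from console to platform, z up. Four keys in a row along y (at -81, -27, 27, 81 mm; x = -17 mm), 54 mm apart; which colour is where changes. A flat dark display lies beside the keys
- key_green_top (a point): Green round push key on the scale's console, cap 28 mm across, in a grey housing ring 44 mm across, 12 mm high. This point is the centre of the cap's top face (81 mm above the bench when up) and goes down with it; travel 10 mm. Switches the scale on.
- key_blue_top (a point): Blue round push key on the scale's console, cap 28 mm across, in a grey housing ring 44 mm across, 12 mm high. This point is the centre of the cap's top face (81 mm above the bench when up) and goes down with it; travel 10 mm. Sets the reading to zero (tare).
- key_red_top (a point): Red round push key on the scale's console, cap 28 mm across, in a grey housing ring 44 mm across, 12 mm high. This point is the centre of the cap's top face (81 mm above the bench when up) and goes down with it; travel 10 mm. Switches the scale off.
- key_yellow_top (a point): Yellow round push key on the scale's console, cap 28 mm across, in a grey housing ring 44 mm across, 12 mm high. This point is the centre of the cap's top face (81 mm above the bench when up) and goes down with it; travel 10 mm. Changes the units.
- key_green (a joint): travel of the green key in m: 0 fully up, 0.010 at its hard stop. It acts from 0.004 on and need not reach the stop. A spring returns it: about 2.4 N to start it, 5 N at 0.0045, 8 N at the stop
- key_blue (a joint): travel of the blue key in m: 0 fully up, 0.010 at its hard stop. It acts from 0.004 on and need not reach the stop. A spring returns it: about 2.4 N to start it, 5 N at 0.0045, 8 N at the stop
- key_red (a joint): travel of the red key in m: 0 fully up, 0.010 at its hard stop. It acts from 0.004 on and need not reach the stop. A spring returns it: about 2.4 N to start it, 5 N at 0.0045, 8 N at the stop
- key_yellow (a joint): travel of the yellow key in m: 0 fully up, 0.010 at its hard stop. It acts from 0.004 on and need not reach the stop. A spring returns it: about 2.4 N to start it, 5 N at 0.0045, 8 N at the stop
- pan_mid (a point): empty open steel pan, 160 by 250 by 50 mm high, about 0.5 kg, loose on the weighing platform; its rim is 110 mm above the bench. This point is its centre, half-way up
- bottle_mid (a point): yellow squeeze bottle with a white nozzle, 58 mm across, 170 mm high, loose, standing on the bench to one side of the console. This point is on its axis, 85 mm above its foot
- shaker_mid (a point): whitish jar-shaped shaker with a red cap, 60 mm across, 105 mm high, loose, standing on the bench to one side of the console. This point is on its axis, half-way up
- ring_mid (a point): aluminium patty ring, 90 mm across outside, 30 mm high, loose, lying flat on the bench between the robot and the console. This point is the centre, half-way up
- key_green_base: the green key's housing ring, fixed on the console and carrying the cap. Origin: on the key's axis at the console's top face, 55 mm above the bench; z up
- key_blue_base: the blue key's housing ring, fixed on the console and carrying the cap. Origin: on the key's axis at the console's top face, 55 mm above the bench; z up

How it is judged:
By the outcome, as a careful person would: the job done as asked, in the order asked, and still so for the second after the job is handed in, with the robot touching nothing.
It also fails if it takes over 48 s, if anything falls off the work surface, if the arm or the gripper's body presses on something with over 40 N, if the wrist force passes 120 N, or if a joint passes its speed limit or range.

## Working session

There is one attempt and no reset: what is moved stays moved. The work goes in short steps, Python scripts to look and compute and a tool call to move; the robot and the scene stay as the last step left them, time stands still between calls to the robot, and variables do not carry over. Pictures are saved under pics/ and viewed, about 8 in all and at most 12, crops included, and the job is handed in when it is done.

Besides the shell and the picture viewer there is one more tool, called after ">>>" as name(argument=value, ...) on one line, values as JSON. move_arm: Moves the arm, as the interface text tells. Shift numbers are shares of 0.15 m and turn numbers shares of 2 pi rad, none past 1 either way. Its arguments: {"type":"object","properties":{"deltas":{"type":"array"},"squeeze":{"type":"number"}},"required":["deltas"]}

```bash
mkdir -p pics
cat > h.py <<'E'
import numpy as np, cv2
from workcell import monitor, camera, arm
from scipy.spatial.transform import Rotation as R
def rot(o):
    o=np.array(o,float)
    if o.shape==(3,3): return o
    return (R.from_quat(o) if o.size==4 else R.from_euler('xyz',o)).as_matrix()
def K(c):
    f=240/np.tan(np.radians(c['vfov'])/2)
    return np.array([[f,0,c['cx']],[0,f,c['cy']],[0,0,1]]),np.array([c['k1'],0,0,0,0.])
def onplane(c,uv,z):
    k,d=K(c); s=cv2.undistortPointsIter(np.array([[uv]],float),k,d,None,None,(3,100,1e-10))[0,0]
    v=rot(c['orientation'])@[s[0],-s[1],-1]; e=np.array(c['eye'])
    return e+v*(z-e[2])/v[2]
def proj(c,p):
    q=rot(c['orientation']).T@(np.array(p)-c['eye']); k,d=K(c)
    return cv2.projectPoints(np.array([[q[0],-q[1],-q[2]]]),np.zeros(3),np.zeros(3),k,d)[0][0,0]
E
python3 - <<'E'
from h import *
for n in('top','side'):
    c=camera(n); cv2.imwrite(f'pics/{n}0.png',c['frame'][:,:,::-1]); print({k:v for k,v in c.items() if k!='frame'})
    np.save(f'{n}0.npy',c,allow_pickle=True)
print(monitor.state())
E
```

```text
{'vfov': 45.11015355088366, 'cx': 326.5920657354465, 'cy': 238.54564657798196, 'k1': -0.044455639222465856, 'eye': array([0.43613697, 0.03476312, 1.10953213]), 'orientation': array([ 0.13153011,  0.00289955, -1.59410199])}
{'vfov': 46.68788678574233, 'cx': 326.94966290594687, 'cy': 245.01982040073347, 'k1': -0.016904526518928514, 'eye': array([ 0.12731124, -0.6090159 ,  0.74760967]), 'orientation': array([ 0.86495789,  0.01444012, -0.64344527])}
{'time_s': 0.1, 'joint_pos': array([ 9.74174966e-01,  2.59293466e-01,  1.53599299e+00,  1.07191052e-05,
        1.34800956e+00, -2.02778678e-01]), 'dq': array([ 0.00202329, -0.00078721, -0.00414507,  0.00082435,  0.00045618,
       -0.00061976]), 'tau': array([ 2.06824465e-03, -4.46966279e+01, -2.91246146e+01, -2.89720920e-04,
        6.26817360e-03, -8.28202701e-05]), 'eef_pos': array([0.21070691, 0.50744613, 0.19363756]), 'orientation': array([-3.13992630e+00, -3.53279092e-04,  2.74774730e+00]), 'contact_force': array([0.66083811, 0.48422615, 1.20380332]), 'moment': array([ 0.00665591, -0.03791793,  0.00773842]), 'finger_gap': 0.08565067344241938}
```

View pics/top0.png

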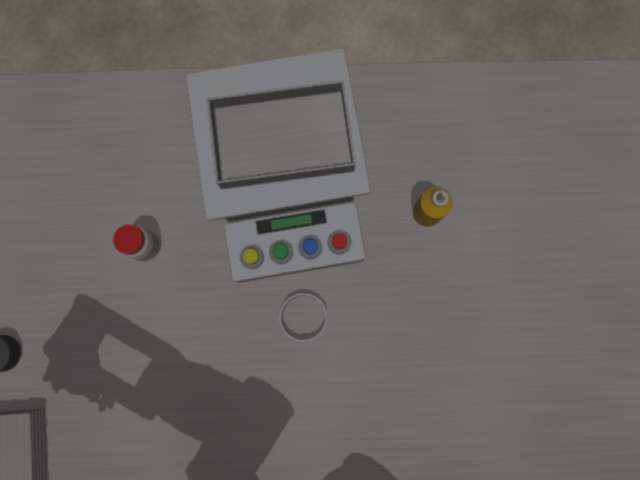

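View pics/side0.png

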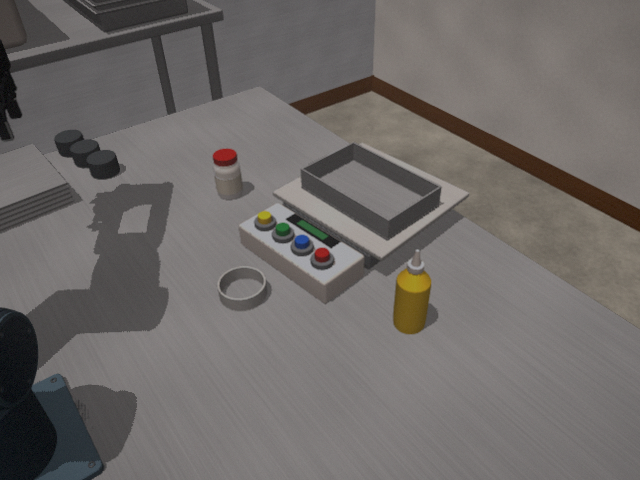

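The top view shows yellow (251,256), green (281,251), blue (310,246) and red (340,241). The side view has the same order: (265,217), (283,230), (302,243), (322,257). Next I'll measure the cap centres in both views.

Run:
```python
from h import *
seeds={'top':dict(y=(251,256),g=(281,251),b=(310,246),r=(340,241)),'side':dict(y=(265,217),g=(283,230),b=(302,243),r=(322,257))}
P={}
for n in seeds:
    c=np.load(n+'0.npy',allow_pickle=True).item(); im=c['frame'].astype(int)
    for k,(u,v) in seeds[n].items():
        w=im[v-14:v+15,u-14:u+15]; sat=((w.max(2)-w.min(2))/(w.max(2)+1)>.45).astype(np.uint8)
        nl,L,st,ce=cv2.connectedComponentsWithStats(sat); i=1+np.argmax(st[1:,4])
        uv=ce[i]+[u-14,v-14]; P[n,k]=onplane(c,uv,.081 if n=='top' else .079); print(n,k,uv.round(1),st[i],P[n,k].round(4))
a=np.array([P['top',k] for k in 'ygbr']);b=np.array([P['side',k] for k in 'ygbr'])
m=(a+b)/2
for q in(a,b,m): print(np.linalg.norm(np.diff(q,axis=0),axis=1))
# line fit with 54mm spacing
d=m[0]-m[3]; d/=np.linalg.norm(d); mid=m.mean(0)
fit=[mid+d*s for s in(.081,.027,-.027,-.081)]; print(np.round(fit,4),'dir y',np.arctan2(-d[0],d[1]))
s=monitor.state(); print(s['eef_pos'],rot(s['orientation']).round(4))
T=rot(s['orientation']).T
for p in(fit[1],fit[2]): print('delta tool',(T@(p+[0,0,.06]-s['eef_pos'])/.15).round(4))
c=np.load('top0.npy',allow_pickle=True).item()
print('ring',onplane(c,(304,317),.03),'bottle nozz',onplane(c,(440,198),.17),'shaker',onplane(c,(129,240),.105), 'pan near rim', onplane(c,(222,186),.11),onplane(c,(353,166),.11))
```

```text
top y [250.3 255.8] [  6   7  15  15 178] [0.5443 0.1718 0.081 ]
top g [280.  250.7] [  6   7  14  14 154] [0.5523 0.1186 0.081 ]
top b [309.5 245.8] [  7   7  14  15 172] [0.5599 0.0655 0.081 ]
top r [339.1 240.8] [  6   7  15  15 175] [0.5676 0.0123 0.081 ]
side y [264.  217.3] [  7   8  13  13 144] [0.5428 0.1683 0.079 ]
side g [281.8 228.2] [  7   7  13  13 110] [0.5516 0.1177 0.079 ]
side b [301.3 241.3] [  7   6  14  14 159] [0.5588 0.0624 0.079 ]
side r [321.6 254.6] [  7   5  14  14 170] [0.5665 0.009  0.079 ]
[0.05382631 0.05361219 0.05379703]
[0.05127546 0.05583385 0.05388164]
[0.05254724 0.05472196 0.05383933]
[[0.5437 0.1708 0.08  ]
 [0.5515 0.1174 0.08  ]
 [0.5594 0.064  0.08  ]
 [0.5673 0.0106 0.08  ]] dir y 0.14596281208384582
[0.21070691 0.50744613 0.19363756] [[-9.234e-01  3.837e-01 -1.000e-03]
 [ 3.837e-01  9.234e-01 -1.400e-03]
 [ 4.000e-04 -1.700e-03 -1.000e+00]]
delta tool [-3.0962 -1.5286  0.359 ]
delta tool [-3.2813 -1.8374  0.3595]
ring [0.43336972 0.07983513 0.03      ] bottle nozz [ 0.62379066 -0.15494154  0.17      ] shaker [0.57473195 0.38309962 0.105     ] pan near rim [0.66659521 0.21750357 0.11      ] [ 0.69718351 -0.01532351  0.11      ]
```

Both views agree to about 3 mm. Spacing is 54 mm and the row is straight. I'll shut the fingers and travel at the current height, which clears everything.

>>> move_arm(deltas=[-0.2,-0.1,0,0,0,0,-1,-0.4,-0.2,0,0,0,0,-1,-0.6,-0.3,0,0,0,0,-1,-0.8,-0.4,0,0,0,0,-1,-1,-0.5,0,0,0,0,-1,-1,-0.5,0,0,0,0,-1], squeeze=20)

```text
time_s: 0.6
eef_pos: [0.324, 0.3772, 0.194]
orientation: [-3.14, 0.002, 2.744]
contact_force: [1.0, -0.2, 0.3]
finger_gap: 0.0123
```

>>> move_arm(deltas=[-0.2,-0.1,0,0,0,0,-1,-0.4,-0.2,0,0,0,0,-1,-0.6,-0.3,0,0,0,0,-1,-0.8,-0.4,0,0,0,0,-1,-1,-0.5,0,0,0,0,-1,-1,-0.5,0,0,0,0,-1])

```text
time_s: 1.1
eef_pos: [0.4339, 0.2506, 0.1941]
orientation: [-3.14, 0.002, 2.744]
contact_force: [0.5, 0.4, -0.7]
finger_gap: -0.0002
```

>>> move_arm(deltas=[-0.2,-0.1,0,0,0,0,-1,-0.4,-0.2,0.1,0,0,0,-1,-0.6,-0.3,0.2,0,0,0,-1,-0.8,-0.4,0.3,0,0,0,-1,-1,-0.5,0.36,0,0,0,-1,-1,-0.5,0.36,0,0,0,-1,-1,-0.5,0.36,0,0,0,-1])

```text
time_s: 1.68
eef_pos: [0.5402, 0.1268, 0.139]
orientation: [-3.141, -0.003, 2.745]
contact_force: [-0.3, 0.1, 0.2]
finger_gap: 0.0001
```

```bash
cat > d.py <<'E'
from h import *
s=monitor.state(); T=rot(s['orientation']).T
print(s['time_s'],s['eef_pos'],s['orientation'],s['contact_force'],s['finger_gap'])
for n,p in(('g',(.5515,.1174,.081)),('b',(.5594,.064,.081))): print(n,(T@(np.array(p)-s['eef_pos'])/.15).round(4))
E
python3 d.py
python3 - <<'E'
from h import *
for n,o in(('top',(280,220)),('side',(290,200))):
    c=camera(n); x,y=o
    cv2.imwrite(f'pics/{n}1.png',cv2.resize(c['frame'][y-100:y+100,x-130:x+130,::-1],None,fx=3,fy=3))
    print(n,'tcp px',proj(c,monitor.state()['eef_pos']))
E
```

```text
1.6833 [0.54018445 0.1268045  0.13900553] [-3.14077420e+00 -2.65720267e-03  2.74498740e+00] [-0.26197777  0.14684462  0.18407323] 7.283332874052624e-05
g [-0.0948 -0.0284  0.3865]
b [-0.2809 -0.3364  0.3862]
top tcp px [271.73258001 254.39272752]
side tcp px [271.01556075 202.12126847]
```

View pics/side1.png

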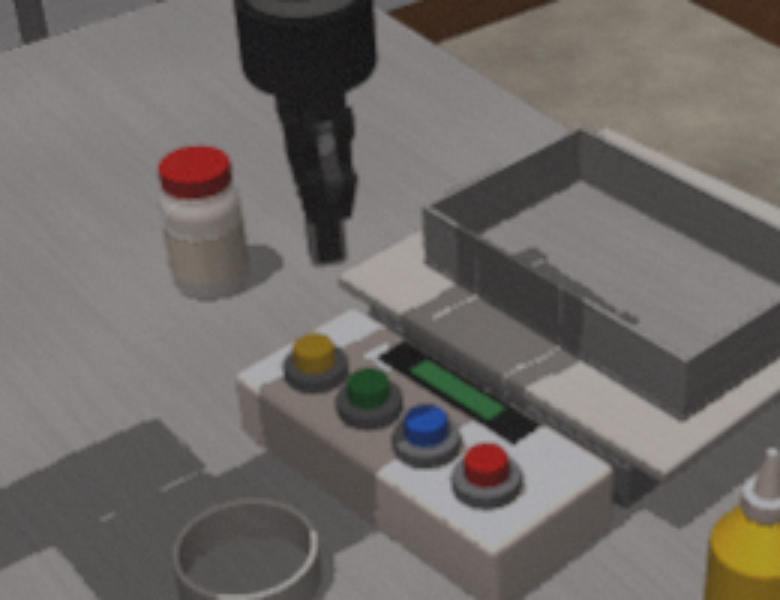

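View pics/top1.png

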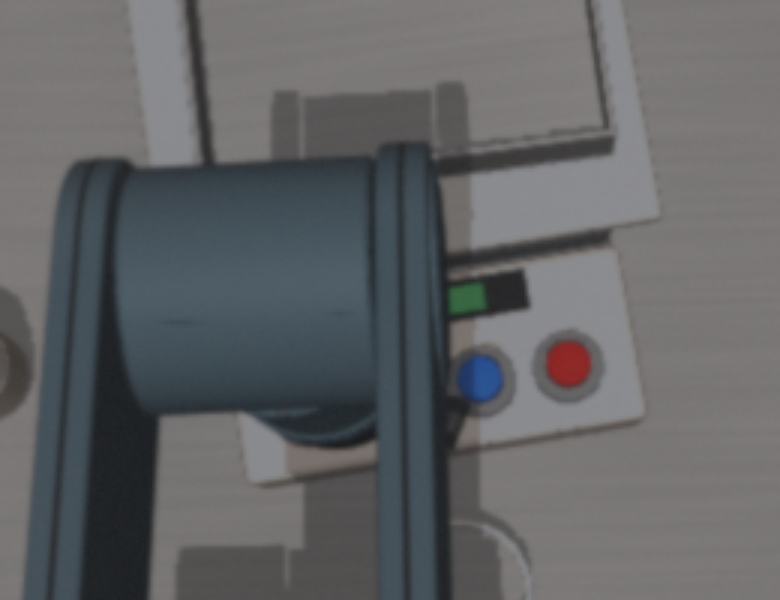

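The side crop shows the shut tip at about px (268.7, 186.7), but the reported TCP projects to (271, 202), roughly 25 mm off. In the top view the arm hides the tip. I need to resolve this before pressing.

Run:
```python
from h import *
c0=np.load('side0.npy',allow_pickle=True).item()
T0=rot([-3.1399,-.00035,2.74775]);p0=np.array([.2107,.5074,.1936])
for y in(-.0425,.0425,-.057,.057): print('start tip px',y,proj(c0,p0+T0@[0,y,0]),proj(c0,p0+T0@[0,y,-.013]))
c=camera('side'); s=monitor.state();p=s['eef_pos']; print(s['time_s'],p)
for dz in(0,.01,.02,.03): print(dz,proj(c,p+[0,0,dz]))
A=cv2.resize(c0['frame'][40:160,0:60,::-1],None,fx=5,fy=5,interpolation=2); B=cv2.resize(c['frame'][110:230,230:320,::-1],None,fx=5,fy=5,interpolation=2)
B=cv2.convertScaleAbs(B,alpha=1.6);A=cv2.convertScaleAbs(A,alpha=1.6)
cv2.imwrite('pics/tip2.png',np.hstack([A,B]))
```

```text
start tip px -0.0425 [ 19.4981679  162.40856847] [ 16.96235715 156.50168613]
start tip px 0.0425 [ 26.45340605 140.73099507] [ 24.11747987 134.99971443]
start tip px -0.057 [ 18.22956846 166.36892487] [ 15.65653458 160.43213217]
start tip px 0.057 [ 27.56375088 137.27589699] [ 25.25907877 131.57445895]
1.8333 [0.53954884 0.12870222 0.1406221 ]
0 [270.9233723  201.86107305]
0.01 [270.49219614 197.46453498]
0.02 [270.05567753 193.0123713 ]
0.03 [269.61371957 188.5035495 ]
```

View pics/tip2.png

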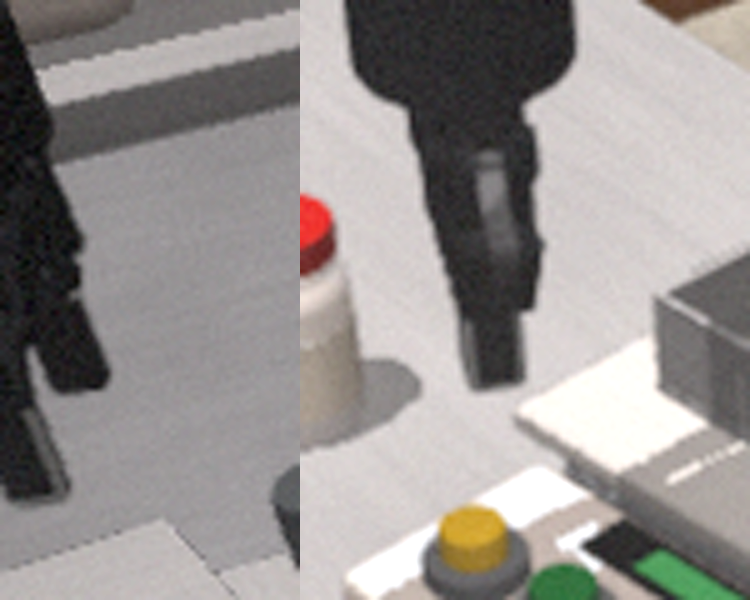

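In both poses the tip appears about 15–20 px above the reported TCP, which is about 30 mm higher or 40 mm farther away. One view can't tell which. I'll move to the left, where the top camera also sees the tip.

>>> move_arm(deltas=[0.1,0.2,-0.1,0,0,0,-1,0.2,0.4,-0.2,0,0,0,-1,0.4,0.6,-0.3,0,0,0,-1,0.5,0.83,-0.4,0,0,0,-1,0.5,0.83,-0.4,0,0,0,-1,0.5,0.83,-0.4,0,0,0,-1,0.5,0.83,-0.4,0,0,0,-1])

```text
time_s: 2.42
eef_pos: [0.5177, 0.2721, 0.2006]
orientation: [-3.141, 0.0, 2.751]
contact_force: [0.2, 0.0, -0.3]
finger_gap: -0.0002
```

Run:
```python
from h import *
o=[]
for n in('top','side'):
    s=monitor.state(); p=s['eef_pos']; c=camera(n); u=proj(c,p); print(n,p,s['orientation'],u,'base',proj(c,[0,0,0]))
    x,y=max(int(u[0])-50,0),max(int(u[1])-75,0); print('crop org',x,y)
    np.save(n+'3.npy',c,allow_pickle=True)
    o.append(cv2.convertScaleAbs(cv2.resize(c['frame'][y:y+150,x:x+100,::-1],None,fx=4,fy=4,interpolation=2),alpha=1.7))
cv2.imwrite('pics/tip3.png',np.hstack(o))
```

```text
top [0.51770698 0.27205699 0.20063407] [-3.14133498e+00  4.90584080e-04  2.75058370e+00] [177.16514744 266.30378411] base [352.90039343 553.8837122 ]
crop org 127 191
side [0.51785458 0.27106502 0.20010378] [-3.14060525e+00 -2.98947209e-04  2.74887588e+00] [219.29746317 146.66494681] base [ 12.99778769 456.58269618]
crop org 169 71
```

View pics/tip3.png

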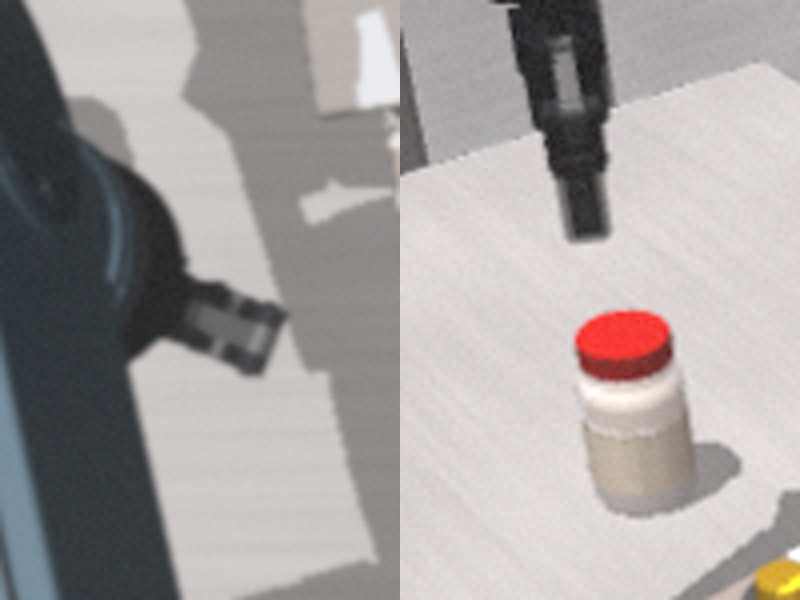

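```bash
cat >> h.py <<'E'
def tri(obs):
    from scipy.optimize import least_squares
    r=least_squares(lambda p:np.concatenate([proj(c,p)-uv for c,uv in obs]),[.5,.2,.15]); return r.x,r.fun
E
python3 - <<'E'
from h import *
t=np.load('top3.npy',allow_pickle=True).item(); s=np.load('side3.npy',allow_pickle=True).item()
print(tri([(t,(194.5,277)),(s,(215.8,130))]))
t0=np.load('top0.npy',allow_pickle=True).item(); s0=np.load('side0.npy',allow_pickle=True).item()
# geometry checks of cameras by triangulating known heights
for n,a,b in(('y',(250.3,255.8),(264,217.3)),('g',(280,250.7),(281.8,228.2)),('b',(309.5,245.8),(301.3,241.3)),('r',(339.1,240.8),(321.6,254.6)),('shaker cap top',(129,240),(225.5,155)),('bottle nozzle tip',(440,198),(417,250))): print(n,*tri([(t0,a),(s0,b)]))
E
```

```text
(array([0.49670958, 0.23018808, 0.26067208]), array([ 0.23533055, -0.53356339, -0.70208379,  0.08760319]))
y [0.5449761  0.17260922 0.07524592] [ 0.01382947 -0.02911574 -0.03505366  0.00541949]
g [0.55244881 0.11886557 0.07788598] [-0.0440323   0.08988108  0.10583673 -0.01766614]
b [0.56060763 0.06558367 0.07595286] [ 0.04262652 -0.08426259 -0.09686311  0.01740619]
r [0.56846443 0.01202446 0.07572655] [ 0.04742163 -0.09068811 -0.1017331   0.01962235]
shaker cap top [0.57594192 0.38197438 0.10648004] [ 0.36092165 -0.80396434 -1.09051533  0.14180833]
bottle nozzle tip [ 0.62778146 -0.15759594  0.17020412] [ 1.49722228 -2.42202334 -2.62247593  0.68607164]
```

Run:
```python
from h import *
s0=np.load('side0.npy',allow_pickle=True).item();off=np.array([-.021,-.042,.061])
p2=np.array([.5395,.1287,.1406]); print('pose2 seen 269.6,187 pred',proj(s0,p2+off),'zonly+.033',proj(s0,p2+[0,0,.033]))
p0=np.array([.2107,.5074,.1936]); print('start seen 12.3,128.6 pred',proj(s0,p0+off+[0,0,.013]))
t=np.load('top3.npy',allow_pickle=True).item(); p=np.array([.5177,.2715,.2003])
print('tcp',proj(t,p),[proj(t,p+[0,0,z]).round(1) for z in(.02,.04,.06,.073,.1)],'nadir',proj(t,[t['eye'][0],t['eye'][1],0]))
# shifted crop, wider, both
s=np.load('side3.npy',allow_pickle=True).item()
o=[]
for c,(x,y) in((t,(40,150)),(s,(120,0))):
    o.append(cv2.convertScaleAbs(cv2.resize(c['frame'][y:y+280,x:x+190,::-1],None,fx=2.1,fy=2.1,interpolation=2),alpha=1.7))
cv2.imwrite('pics/wide3.png',np.hstack(o))
```

```text
pose2 seen 269.6,187 pred [270.89180032 188.90687561] zonly+.033 [269.45896961 187.15974817]
start seen 12.3,128.6 pred [  2.15124005 128.93748998]
tcp [177.56927742 266.3179614 ] [array([174.2, 265.2]), array([170.8, 264.1]), array([167.1, 262.9]), array([164.7, 262.1]), array([159.3, 260.4])] nadir [328.28082985 314.9307825 ]
```

View pics/wide3.png

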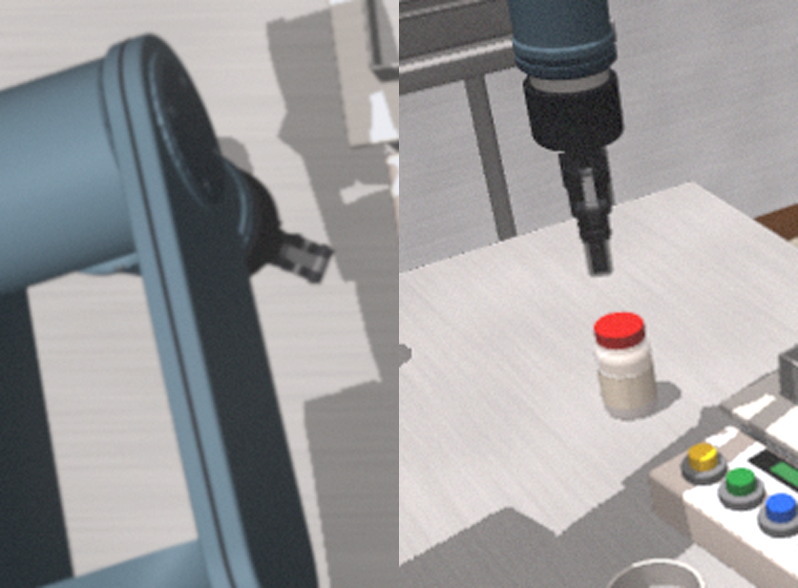

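The cameras triangulate the known heights well, so I trust them. The top crop probably shows a bulging knuckle rather than the fingertip, because the jaw direction faces that camera. I'll turn the tool a quarter turn so the tip shows cleanly in both views.

>>> move_arm(deltas=[0,0,0,0,0,0.02,-1,0,0,0,0,0,0.04,-1,0,0,0,0,0,0.06,-1,0,0,0,0,0,0.08,-1,0,0,0,0,0,0.1,-1,0,0,0,0,0,0.12,-1,0,0,0,0,0,0.125,-1,0,0,0,0,0,0.125,-1])

```text
time_s: 3.18
eef_pos: [0.5187, 0.2696, 0.1997]
orientation: [-3.14, 0.0, 1.959]
contact_force: [-0.3, 0.1, 0.2]
finger_gap: 0.0
```

>>> move_arm(deltas=[0,0,0,0,0,0.02,-1,0,0,0,0,0,0.04,-1,0,0,0,0,0,0.06,-1,0,0,0,0,0,0.08,-1,0,0,0,0,0,0.1,-1,0,0,0,0,0,0.12,-1,0,0,0,0,0,0.125,-1,0,0,0,0,0,0.125,-1])

```text
time_s: 3.85
eef_pos: [0.5187, 0.2701, 0.1999]
orientation: [-3.141, 0.001, 1.176]
contact_force: [0.4, -0.5, -0.7]
finger_gap: -0.0
```

Run:
```python
from h import *
print(arm.tcp_to_grasp,[a for a in dir(arm) if a[0]!='_'])
o=[]
for n in('top','side'):
    s=monitor.state(); p=s['eef_pos']; c=camera(n); u=proj(c,p); print(n,p,s['orientation'],s['joint_pos'],u)
    x,y=max(int(u[0])-50,0),max(int(u[1])-75,0); print('crop org',x,y)
    np.save(n+'4.npy',c,allow_pickle=True)
    I=cv2.convertScaleAbs(cv2.resize(c['frame'][y:y+150,x:x+100,::-1],None,fx=4,fy=4,interpolation=2),alpha=1.7)
    for dz,col in((0,(0,0,255)),(.019,(0,255,0)),(.073,(255,0,0))):
        q=(proj(c,p+[0,0,dz])-[x,y]+.5)*4; cv2.circle(I,tuple(int(v) for v in q),5,col,1)
    o.append(I)
cv2.imwrite('pics/tip4.png',np.hstack(o))
```

```text
0.0187 ['MotionError', 'close_job', 'tcp_to_grasp']
top [0.51874077 0.27008578 0.19992333] [-3.14090146e+00  8.12836160e-04  1.17579476e+00] [ 2.89561725e-01  3.18505401e-01  1.43896819e+00 -1.96000264e-04
  1.38516851e+00  6.84599851e-01] [178.52408822 265.66267855]
crop org 128 190
side [0.51874645 0.27026893 0.20002111] [-3.14103377e+00  6.24328346e-04  1.17809065e+00] [ 2.89823195e-01  3.18446423e-01  1.43881115e+00 -1.34254084e-04
  1.38516257e+00  6.82553876e-01] [219.91125431 146.72103244]
crop org 169 71
```

View pics/tip4.png

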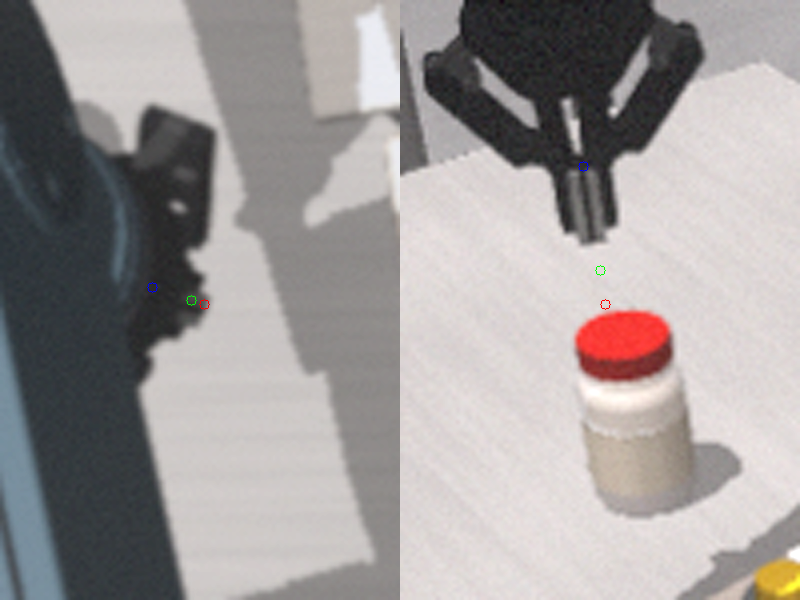

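Run:
```python
from h import *
t=np.load('top4.npy',allow_pickle=True).item(); s=np.load('side4.npy',allow_pickle=True).item()
p=np.array([.51874,.27015,.2]);T=rot([-3.141,.0007,1.177])
for a in((178.7,267.5),(176.5,266.5),(180,269)):
  for b in((216.7,131.2),):
    x,f=tri([(t,a),(s,b)]); print(x.round(4),f.round(2),'tool offset',(T.T@(x-p)).round(4))
for h in(0,.03,.035,.04,.045):  # near bottom edge: 11 mm along tool -x or +x towards cameras
    for sx in(1,-1): q=p+T@[sx*.011,0,-h]; print(h,sx,proj(t,q),proj(s,q))
```

```text
[0.5123 0.2593 0.2405] [ 0.01 -0.02 -0.03  0.  ] tool offset [-0.0125 -0.0018 -0.0405]
[0.5141 0.2633 0.2382] [ 0.   -0.01 -0.01  0.  ] tool offset [-0.0082 -0.0017 -0.0382]
[0.5103 0.2566 0.2422] [ 0.15 -0.33 -0.44  0.05] tool offset [-0.0158 -0.0026 -0.0422]
0 1 [172.12989935 263.14920453] [219.35238652 143.96184591]
0 -1 [184.82552767 268.17465118] [220.53560778 149.594277  ]
0.03 1 [166.89809878 261.39158559] [217.17917827 130.15830529]
0.03 -1 [180.006936   266.58290791] [218.34916069 135.67714823]
0.035 1 [165.99205095 261.0871345 ] [216.80952207 127.80911274]
0.035 -1 [179.17235199 266.30716195] [217.97712677 133.30781478]
0.04 1 [165.07583012 260.77924549] [216.43768761 125.44570923]
0.04 -1 [178.32836823 266.02829389] [217.60286369 130.923911  ]
0.045 1 [164.14926472 260.46786025] [216.06365634 123.06797   ]
0.045 -1 [177.4748256  265.74625056] [217.22635213 128.52530675]
```

Now it's clear. The tip lies on the reported TCP axis, with lateral error of about 2 mm or less, but it sits about 40 mm higher than the reported TCP. I'll go above green, then descend in small steps watching the force, since contact could come at reported z of about 0.081 or 0.041.

>>> move_arm(deltas=[-0.17,0.12,0,0,0,0,-1,-0.34,0.24,0,0,0,0,-1,-0.51,0.36,0.1,0,0,0,-1,-0.68,0.48,0.2,0,0,0,-1,-0.85,0.59,0.3,0,0,0,-1,-0.85,0.59,0.4,0,0,0,-1,-0.85,0.59,0.4,0,0,0,-1,-0.85,0.59,0.4,0,0,0,-1])

```text
time_s: 4.62
eef_pos: [0.5509, 0.1191, 0.1398]
orientation: [-3.139, 0.001, 1.177]
contact_force: [0.4, 0.6, -0.3]
finger_gap: -0.0
```

```bash
sed -i 's/(.5515,.1174,.081)/(.552,.1183,.081)/; s/(.5594,.064,.081)/(.56,.065,.081)/' d.py; python3 d.py
```

```text
4.6167 [0.55085034 0.1190889  0.13979466] [-3.13934279e+00  6.05926709e-04  1.17696080e+00] [ 0.40559815  0.63661036 -0.29381988] -2.384663421153941e-05
g [-0.0017  0.01    0.3919]
b [-0.3093  0.1956  0.3917]
```

>>> move_arm(deltas=[0,0.01,0.1,0,0,0,-1,0,0.01,0.2,0,0,0,-1,0,0.01,0.27,0,0,0,-1,0,0.01,0.31,0,0,0,-1,0,0.01,0.33,0,0,0,-1,0,0.01,0.33,0,0,0,-1])

```text
time_s: 5.12
eef_pos: [0.5528, 0.1194, 0.0908]
orientation: [-3.141, 0.0, 1.178]
contact_force: [0.0, 0.1, -0.1]
finger_gap: 0.0001
```

Run:
```python
from h import *
s=monitor.state(); p=s['eef_pos']; c=camera('side'); print(p,s['contact_force'])
np.save('side5.npy',c,allow_pickle=True)
x,y=210,140
I=cv2.convertScaleAbs(cv2.resize(c['frame'][y:y+110,x:x+140,::-1],None,fx=5,fy=5,interpolation=2),alpha=1.6)
for q,col in((p,(0,0,255)),(p+[0,0,.04],(0,255,0)),((.552,.1183,.081),(255,255,0))):
    v=(proj(c,q)-[x,y]+.5)*5; cv2.circle(I,tuple(int(a) for a in v),5,col,1); print(v)
cv2.imwrite('pics/s5.png',I)
```

```text
[0.55279275 0.1194224  0.09082301] [ 0.01015558  0.12036555 -0.08079319]
[359.72085577 415.9797737 ]
[352.5073292  331.73739905]
[361.32094944 438.26975816]
```

View pics/s5.png

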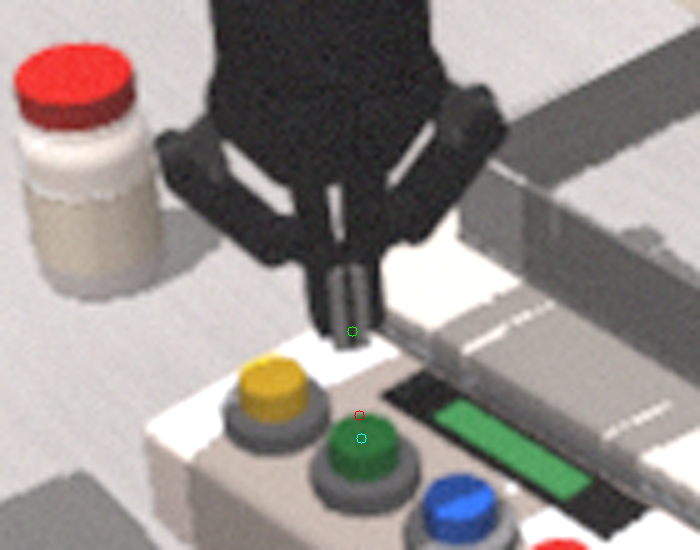

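The tip is centred over green and visibly about 45 mm above it, with no force, so the view supports the short-finger reading. First a small test step past reported 0.081.

>>> move_arm(deltas=[0,0,0.03,0,0,0,-1,0,0,0.06,0,0,0,-1,0,0,0.09,0,0,0,-1,0,0,0.09,0,0,0,-1])

```text
time_s: 5.5
eef_pos: [0.5523, 0.1189, 0.0764]
orientation: [-3.14, 0.001, 1.177]
contact_force: [-1.0, -0.5, -0.5]
finger_gap: -0.0001
```

No contact, so the tip really is higher than reported. I'll continue down.

>>> move_arm(deltas=[0,0,0.04,0,0,0,-1,0,0,0.08,0,0,0,-1,0,0,0.12,0,0,0,-1,0,0,0.15,0,0,0,-1,0,0,0.15,0,0,0,-1])

```text
time_s: 5.92
eef_pos: [0.5519, 0.1189, 0.0535]
orientation: [-3.139, 0.001, 1.177]
contact_force: [-0.6, 0.0, -0.1]
finger_gap: 0.0002
```

>>> move_arm(deltas=[0,0,0.02,0,0,0,-1,0,0,0.04,0,0,0,-1,0,0,0.04,0,0,0,-1])

```text
time_s: 6.17
eef_pos: [0.5527, 0.1189, 0.0484]
orientation: [-3.141, 0.0, 1.177]
contact_force: [-0.4, -0.4, -0.0]
finger_gap: -0.0002
```

Run:
```python
from h import *
s=monitor.state(); c=camera('side'); print(s['eef_pos'],s['contact_force'])
x,y=225,155
cv2.imwrite('pics/s6.png',cv2.convertScaleAbs(cv2.resize(c['frame'][y:y+100,x:x+120,::-1],None,fx=6,fy=6,interpolation=2),alpha=1.7))
```

```text
[0.55267057 0.11892379 0.04839456] [-0.3866858  -0.44397345 -0.04377816]
```

View pics/s6.png

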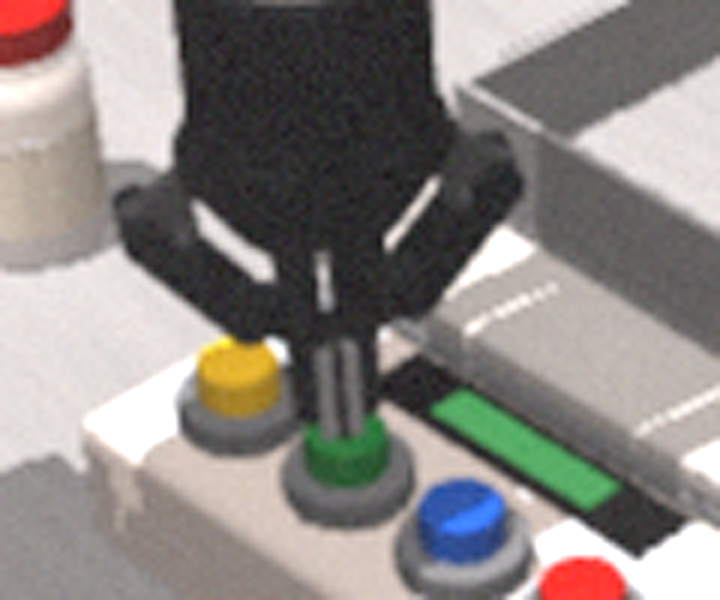

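The tip hovers a few mm over the green cap, centred at about (343,437) in the crop, and the knuckles are well above yellow. Now I'll feel for contact.

>>> move_arm(deltas=[0,0,0.01,0,0,0,-1,0,0,0.02,0,0,0,-1,0,0,0.03,0,0,0,-1,0,0,0.03,0,0,0,-1])

```text
time_s: 6.55
eef_pos: [0.553, 0.119, 0.0443]
orientation: [3.142, -0.0, 1.177]
contact_force: [0.2, -0.3, 0.9]
finger_gap: 0.0002
```

>>> move_arm(deltas=[0,0,0.01,0,0,0,-1,0,0,0.02,0,0,0,-1,0,0,0.02,0,0,0,-1])

```text
time_s: 6.8
eef_pos: [0.5531, 0.119, 0.0416]
orientation: [3.141, -0.0, 1.177]
contact_force: [-1.1, 0.2, 4.2]
finger_gap: -0.0001
```

Contact, 4.2 N, not yet well down. I'll press about 4 mm more, hold about 0.5 s, then release.

>>> move_arm(deltas=[0,0,0.015,0,0,0,-1,0,0,0.03,0,0,0,-1,0,0,0.03,0,0,0,-1,0,0,0.03,0,0,0,-1,0,0,0.03,0,0,0,-1,0,0,0.03,0,0,0,-1,0,0,0.03,0,0,0,-1])

```text
time_s: 7.38
eef_pos: [0.5531, 0.1189, 0.0373]
orientation: [3.141, -0.0, 1.177]
contact_force: [-1.4, -1.4, 5.6]
finger_gap: 0.0001
```

>>> move_arm(deltas=[0,0,-0.1,0,0,0,-1,0,0,-0.2,0,0,0,-1,0,0,-0.3,0,0,0,-1,0,0,-0.3,0,0,0,-1])

```text
time_s: 7.72
eef_pos: [0.555, 0.119, 0.0843]
orientation: [3.137, -0.002, 1.177]
contact_force: [1.2, 0.9, 0.1]
finger_gap: 0.0001
```

```bash
python3 d.py
```

```text
7.7167 [0.5549572  0.11903052 0.08425228] [ 3.13716579e+00 -1.98358407e-03  1.17697770e+00] [1.15271306 0.86672336 0.05407065] 0.00013943745839031067
g [-0.0121 -0.0164  0.0216]
b [-0.3198  0.1692  0.0218]
```

Green took about 5.6 N, roughly 5.5–7 mm of travel by force and by height, was held for about 0.5 s, and is released. On to blue.

>>> move_arm(deltas=[-0.08,0.04,0,0,0,0,-1,-0.16,0.085,0,0,0,0,-1,-0.24,0.13,0,0,0,0,-1,-0.32,0.17,0,0,0,0,-1,-0.32,0.17,0,0,0,0,-1,-0.32,0.17,0,0,0,0,-1])

```text
time_s: 8.22
eef_pos: [0.5579, 0.0633, 0.0813]
orientation: [-3.141, 0.0, 1.174]
contact_force: [0.8, -0.5, -0.2]
finger_gap: 0.0001
```

```bash
python3 d.py
```

```text
8.2167 [0.55792012 0.06331581 0.08131269] [-3.14056048e+00  1.99880465e-04  1.17424558e+00] [ 0.76767988 -0.51743765 -0.23383197] 0.00012762473791051463
g [ 0.3229 -0.178   0.0022]
b [0.0157 0.0085 0.0021]
```

Within 3 mm. I'll correct that and descend to reported z of about 0.0485.

>>> move_arm(deltas=[0.015,0.01,0.05,0,0,0,-1,0.015,0.01,0.1,0,0,0,-1,0.015,0.01,0.15,0,0,0,-1,0.015,0.01,0.19,0,0,0,-1,0.015,0.01,0.22,0,0,0,-1,0.015,0.01,0.22,0,0,0,-1])

```text
time_s: 8.72
eef_pos: [0.5592, 0.0668, 0.0473]
orientation: [-3.139, 0.001, 1.178]
contact_force: [-0.0, 0.4, 0.6]
finger_gap: 0.0001
```

```bash
python3 d.py
python3 - <<'E'
from h import *
c=camera('side')
x,y=225,155
cv2.imwrite('pics/s7.png',cv2.convertScaleAbs(cv2.resize(c['frame'][y:y+120,x:x+140,::-1],None,fx=5,fy=5,interpolation=2),alpha=1.7))
E
```

```text
8.7167 [0.5591577  0.06677832 0.04731507] [-3.13898054e+00  8.37513617e-04  1.17757009e+00] [-0.03706273  0.44950794  0.62633076] 0.000113508908972121
g [ 0.2988 -0.1763 -0.2244]
b [-0.009   0.0091 -0.2246]
```

View pics/s7.png

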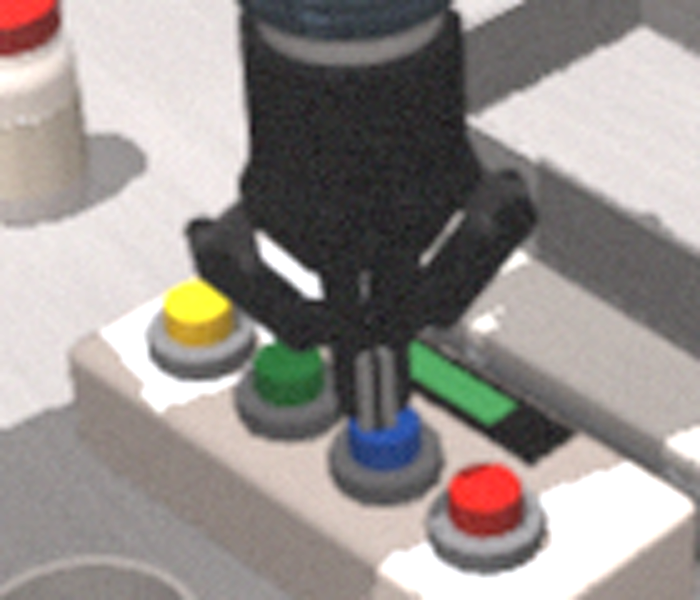

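The tip is centred just above the blue cap at about (378,425) in the crop, and green is back up. I'll press from z = 0.0473 down to about 0.0365, which is 0.072 of full scale, hold 0.5 s, then release.

>>> move_arm(deltas=[-0.005,0.005,0.012,0,0,0,-1,-0.005,0.005,0.024,0,0,0,-1,-0.005,0.005,0.036,0,0,0,-1,-0.005,0.005,0.036,0,0,0,-1])

```text
time_s: 9.1
eef_pos: [0.5611, 0.0653, 0.0437]
orientation: [3.141, -0.0, 1.177]
contact_force: [0.7, -0.3, 2.5]
finger_gap: 0.0003
```

>>> move_arm(deltas=[0,0,0.025,0,0,0,-1,0,0,0.05,0,0,0,-1,0,0,0.05,0,0,0,-1,0,0,0.05,0,0,0,-1,0,0,0.05,0,0,0,-1,0,0,0.05,0,0,0,-1,0,0,0.05,0,0,0,-1])

```text
time_s: 9.68
eef_pos: [0.5613, 0.0653, 0.0367]
orientation: [3.14, -0.0, 1.177]
contact_force: [-1.4, -0.6, 5.8]
finger_gap: -0.0001
```

>>> move_arm(deltas=[0,0,-0.15,0,0,0,-1,0,0,-0.3,0,0,0,-1,0,0,-0.45,0,0,0,-1,0,0,-0.6,0,0,0,-1,0,0,-0.8,0,0,0,-1,0,0,-0.8,0,0,0,-1,0,0,-0.8,0,0,0,-1])

```text
time_s: 10.27
eef_pos: [0.5619, 0.0653, 0.1576]
orientation: [3.138, -0.001, 1.177]
contact_force: [-0.3, -0.4, -1.2]
finger_gap: -0.0003
```

```bash
python3 d.py
python3 - <<'E'
from h import *
c=camera('side'); cv2.imwrite('pics/s8.png',cv2.convertScaleAbs(c['frame'][:,:,::-1],alpha=1.4))
E
```

```text
10.2667 [0.56194331 0.0652738  0.15758588] [ 3.13786609e+00 -1.19210755e-03  1.17701957e+00] [-0.33483751 -0.43220595 -1.15976922] -0.00025402545283831563
g [ 0.3004 -0.1988  0.5102]
b [-0.0073 -0.0132  0.5105]
```

View pics/s8.png

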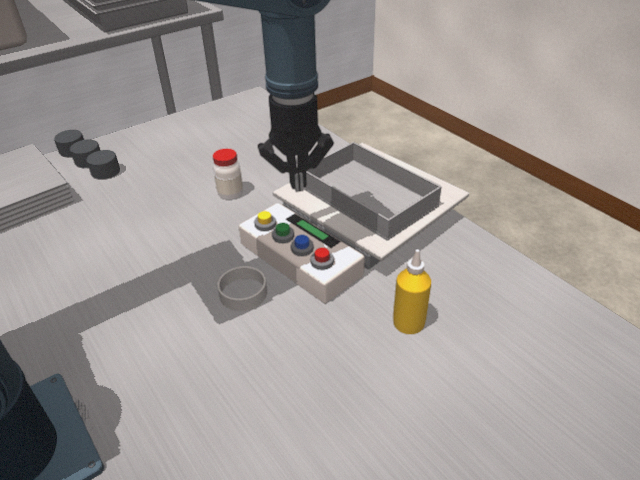

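All keys are up, the pan, bottle, shaker and ring are unmoved from the first picture, and the hand is clear. Handing in.

```bash
python3 -c "
from workcell import arm; print(arm.close_job())"
```

```text
the job is handed in; nothing more can be done
None
```

I pressed the green key and then the blue key with the shut fingertips, holding each for about 0.5 s before releasing it. I handed the job in at about 10.4 s.

| Key | Force at the end of the hold | Estimated travel (acts from 4 mm) |
|---|---|---|
| Green | 5.6 N | 6 mm |
| Blue | 5.8 N | 6–7 mm |

**Last checks:** The final side view shows all four keys up. The pan, bottle, shaker and ring look unmoved against the first picture; I compared them by eye only. The hand is about 115 mm above the keys. The force then read −1.2 N vertically, close to the sensor noise, so nothing is being touched.

**Disagreement found:** The fingertips are about 40 mm higher than the reported TCP. Two-camera triangulation showed this, and contact on the keys at a reported height of about 0.043 m instead of 0.081 m confirmed it. I allowed for it by descending in small steps and watching the force.

**Not checked directly:** I estimated key travel from force and height, because there is no direct reading of it.

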